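# Lock the ring mandrel in its bench holder with the lever bolt

### The arm

A 6-joint arm with a two-finger parallel gripper is mounted at the origin on a cart in front of the work surface, level with it; the furniture and walls round the work are solid. World frame = base frame: x ahead of the robot, y to its left, z up, the work surface at z = 0. Lengths are in mm, angles in degrees, forces in N, time in s.
With the tool pointing down it reaches from about 350 to 850 mm from the base axis. Payload 8.1 kg.
Tool frame: the origin (TCP) lies on the centre line of the jaws, within the pads' length; the fingertips stand 19 mm ahead of it and the grasp point (between the pads) is the TCP; z points along the fingers, y is the line along which they close (so a half turn about z gives the same grasp; the last joint's range is limited). The gripper opens to 85 mm and grips with 20 to 120 N. Pads are 22 mm wide; open, the fingers measure 114 mm over their backs; the gripper's body (76 mm by 85 mm) begins 54 mm behind the grasp point. The pads swing forward as they close: fully open they stand 13 mm farther back than shut.
Start: joints at [67.07, 7.471, 85.268, -0, 87.261, -4.893], TCP at [185.754, 570.527, 250.292] pointing down, gripper open.
Joint ranges: [-169.43, 169.43], [-51.17, 129.36], [1.28, 143.12], [-76.62, 256.62], [0, 156.53], [-152.29, 152.29]. Speed limits (degrees/s): [136.94, 136.94, 159.86, 180, 180, 180].

### API

Orientations are given as [roll, pitch, yaw] about the fixed x, y, z axes, in that order (R = Rz(yaw) Ry(pitch) Rx(roll)).
In Python, from bench import r gives the robot as it stands. The module is installed in compiled form; this text tells all that it offers.
- The arm moves only by the tool servo_tool, never from a script. Its arguments are lists of equal length, an entry for each row: "fingers": the finger opening in m, from 0 to 0.0854; "linear": the shift along the tool's x, y, z in m, a list of three; "rotation": the turn, a rotation vector about the tool's x, y, z in degrees, a list of three. A call has 1 to 10 rows; each row is the pose to reach, as a shift and turn from the pose commanded when the call began, along the tool's axes at that moment; what a row does not reach only later rows make up. A row lasts 1/10 s, in which the tool goes at most 50 mm and 8.59 degrees, less where a joint would pass 70% of its speed; a pose out of reach is approached as far as the arm can. A call with a gripper value outside its range is refused whole. The fingers move at their own pace and stop on an object; "force" is the grip in N (left out, the last holds). Time passes only in rows, so rows that repeat a pose let the fingers close. It gives the time, the measured TCP pose, the force, the opening and the grip force at its end, in the units of the state.
- r.sense(): the state, without advancing time (a new reading comes with each control period).
- r.snapshot(name): name is "scene" or "top"; returns a dict with "frame" (480x640x3 uint8, red, green, blue), "fx", "fy", "cx", "cy" (pixels), "k1" (the pictures are not rectified: a ray, as slopes to the right and down, at radius r is drawn at 1 + k1 r^2 times it, then the intrinsics apply), "camera_from_world" (4x4, takes a point from world to camera coordinates). Camera axes: x right, y up, looking along -z (the intrinsics and any distortion apply to the point x, -y, -z); pixel columns grow to the right and rows downward; lengths in mm; the calibration is good to about 2 mm. A picture is of the moment at which its call begins. There is no depth.
- r.hand_in(): hands the job in; it is judged then, once.
The state is a dict: "time": time; "joint_pos": joint angles; "qd": joint speeds; "joint_efforts": joint torques, N m; "tool_pos": TCP position; "tcp_rot": TCP orientation; "ft_force": force on the tool from outside, world axes, zero at the start; "wrist_torque": the same for the moment, N m; "finger_gap": finger opening in mm; "grip_force": force on a finger pad.
Only numpy, scipy, OpenCV 4.12 (cv2) and the standard library are available. Lean on these libraries where they do the work, as an engineer would, in place of code of your own. Each camera call takes 0.05 s, during which the arm holds its last target. There are 200 camera calls.

### The job

Lock the ring mandrel into its bench holder: turn the lever bolt on top of that holder clockwise (seen from above), its lever still standing up, until it stops snug, then fold the lever down fully flat. Leave the lever bolt of the neighbouring holder, the one with the wooden-handled file, as it is.

Things in the scene. Friction and masses are not known exactly. Their poses are not given: they have to be found in the camera images.
- mandrel_holder: Grey holder fixed to the bench: base 80x70 mm, bridge top at 84 mm. The ring mandrel (bare tapered steel bar, 304x25 mm) lies in it at 45 mm height and sticks out 267 mm to -x, robot side. Origin on the bench under its middle; z up. The lever bolt on top turns about the vertical through the origin. Its yoke, 34 mm wide, ends 112 mm above the bench (snug).
- mandrel_holder_bolt (a joint): Turn of the mandrel holder's lever bolt, rad, clockwise from above. 0: unscrewed, 1.3: snug at a firm stop; starts at 0 to 0.3. Comes down 5 mm over the 1.3 rad. Friction 0.12 N m, stays where left. Turn it by its upright lever, gripped across the 22 mm width. The lever folds towards the holder's +x when snug, before that towards +x turned (1.3 - value) rad counter-clockwise.
- mandrel_holder_lever (a joint): Fold of that bolt's lever, rad. 0: straight up on the bolt axis, 1.57: flat, at its stop; friction 0.06 N m, stays. An aluminium paddle 22 mm wide (along its hinge axis), 10 mm thick, reaching 62 mm from the hinge axis, which is 108 mm above the bench when snug (113 unscrewed). One-way: pushed over away from the mandrel's free end. Folded: level, top face at 113 mm, over a narrow rest.
- file_holder_lever_corner (a point): A top corner of the upright lever (11 mm beside the bolt axis, 62 mm above its hinge axis) on the neighbouring, identical holder: the one that holds the half-round file with the beech handle. Not to be turned or folded.

How it is judged:
By the outcome, as a careful person would: the job done as asked, in the order asked, and still so for the second after the job is handed in, with the robot touching nothing.
It also fails if it takes over 48 s, if anything falls off the work surface, if the arm or the gripper's body presses on something with over 40 N, if the wrist force passes 120 N, or if a joint passes its speed limit or range.

## Working session

There is one attempt and no reset: what is moved stays moved. The work goes in short steps, Python scripts to look and compute and a tool call to move; the robot and the scene stay as the last step left them, time stands still between calls to the robot, and variables do not carry over. Pictures are saved under pics/ and viewed, at most 10 in all, crops included, and the job is handed in when it is done.

Besides the shell and the picture viewer there is one more tool, called after ">>>" by a JSON object that holds its "method" and its "body". servo_tool: Moves the arm, as the interface text tells. Its arguments: {"type":"object","properties":{"fingers":{"type":"array","items":{"type":"number"}},"linear":{"type":"array","items":{"type":"array","items":{"type":"number"}}},"rotation":{"type":"array","items":{"type":"array","items":{"type":"number"}}},"force":{"type":"number"}},"required":["fingers","linear","rotation"]}

```bash
mkdir -p pics
cat > h.py <<'E'
import numpy as np, cv2
from bench import r
def snap(n):
    s=r.snapshot(n); return s
def save(s,name,crop=None,scale=1):
    f=s["frame"][:,:,::-1]
    if crop: f=f[crop[1]:crop[3],crop[0]:crop[2]]
    cv2.imwrite("pics/"+name,cv2.resize(np.ascontiguousarray(f),None,fx=scale,fy=scale,interpolation=cv2.INTER_CUBIC))
def ray(s,u,v):
    K=np.array([[s["fx"],0,s["cx"]],[0,s["fy"],s["cy"]],[0,0,1]],float)
    p=cv2.undistortPoints(np.array([[[u,v]]],float),K,np.array([s["k1"],0,0,0,0.]))[0,0]
    M=np.array(s["camera_from_world"]); R=M[:3,:3]
    return -R.T@M[:3,3], R.T@np.array([p[0],-p[1],-1])
def onz(s,u,v,z):
    o,d=ray(s,u,v); return o+d*(z-o[2])/d[2]
def tri(s1,p1,s2,p2):
    o1,d1=ray(s1,*p1);o2,d2=ray(s2,*p2)
    t=np.linalg.lstsq(np.c_[d1,-d2],o2-o1,rcond=None)[0]
    a,b=o1+d1*t[0],o2+d2*t[1]; return (a+b)/2,np.linalg.norm(a-b)
def proj(s,P):
    M=np.array(s["camera_from_world"]); c=M[:3,:3]@np.array(P,float)+M[:3,3]
    x,y=c[0]/-c[2],-c[1]/-c[2]; k=1+s["k1"]*(x*x+y*y)
    return np.array([s["fx"]*x*k+s["cx"],s["fy"]*y*k+s["cy"]]).round(1)
E
python3 - <<'E'
from h import *
import pickle
for n in("scene","top"):
    s=snap(n); save(s,n+"0.png"); pickle.dump(s,open(n+"0.pkl","wb")); print(n,s["fx"],s["k1"],ray(s,320,240))
E
```

```text
scene 610.2058547765761 -0.16954657309348548 (array([  96.6192868 , -628.1166552 ,  748.20845966]), array([ 0.51127757,  0.48412568, -0.71031305]))
top 613.6148041734824 -0.18713305094303484 (array([ 383.66425739, -214.37930994,  960.30794361]), array([ 0.16257697, -0.00210781, -0.98670161]))
```

View pics/scene0.png

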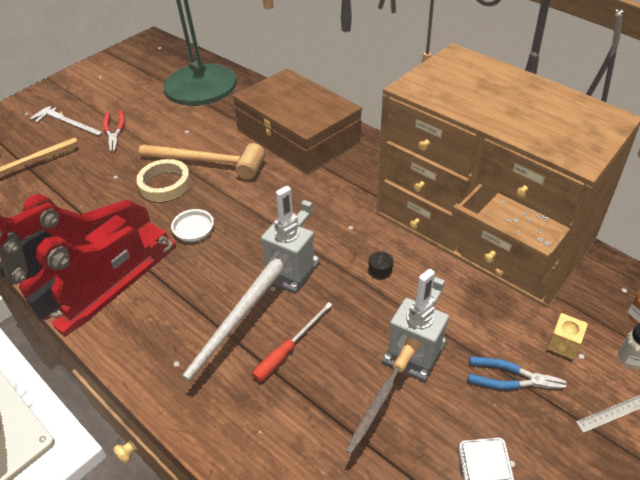

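View pics/top0.png

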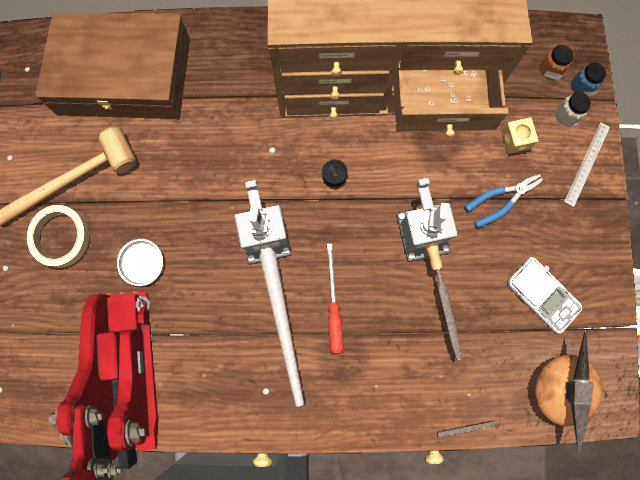

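The mandrel holder is on the left: scene (288,250), top (262,228). The file holder is on the right: scene (418,330), top (430,228). Both levers are upright. Next I'll zoom in on the mandrel holder.

Run:
```python
from h import *
import pickle
a,b=[pickle.load(open(n+"0.pkl","rb"))["frame"][:,:,::-1] for n in("scene","top")]
f=lambda i,x,y:cv2.resize(np.ascontiguousarray(i[y:y+120,x:x+80]),None,fx=5,fy=5,interpolation=cv2.INTER_CUBIC)
cv2.imwrite("pics/z0.png",np.hstack([f(a,248,180),f(b,224,165)]))
```

```text
(no output)
```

View pics/z0.png

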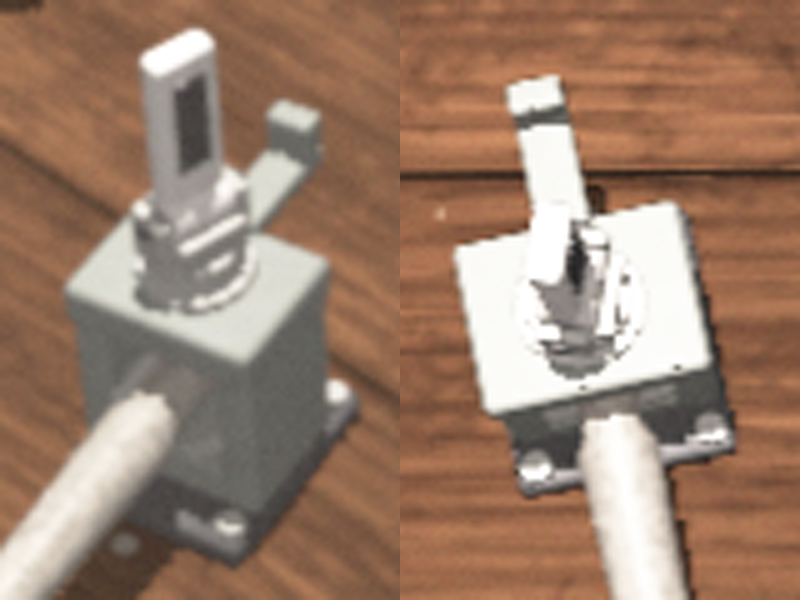

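Run:
```python
from h import *
import pickle
a,b=[pickle.load(open(n+"0.pkl","rb")) for n in("scene","top")]
A=lambda u,v:(248+u/5-.4,180+v/5-.4)
B=lambda u,v:(224+(u-400)/5-.4,165+v/5-.4)
C=[onz(b,*B(*p),84)[:2] for p in[(455,250),(683,203),(712,360),(490,415)]]
print("corners",np.round(C),"centre",np.mean(C,0))
S=[onz(a,*A(*p),84)[:2] for p in[(68,290),(245,362),(328,265)]]
print("scene corners",np.round(S),"mid L-R",(S[0]+S[2])/2, [np.linalg.norm(S[i+1]-S[i]) for i in(0,1)])
L=tri(a,A(178,53),b,B(552,243));print("lever top",L)
m1=onz(b,299,404,40)[:2];m2=onz(b,*B(622,420),45)[:2];d=m2-m1
print("mandrel",m1,m2,np.linalg.norm(d),np.degrees(np.arctan2(d[1],d[0])))
for p in[(m1+d*304/np.linalg.norm(d))]:print(m1+d/np.linalg.norm(d)*267)
e=[C[0]-C[3],C[1]-C[2]];print([np.degrees(np.arctan2(x[1],x[0])) for x in e],[np.degrees(np.arctan2(*( -(x)[::1])[[0,1]]))for x in[C[1]-C[0],C[2]-C[3]]])
t1=onz(b,*B(553,207),172);t2=onz(b,*B(546,280),172);print("lever width",t1,t2,np.linalg.norm(t1-t2),np.degrees(np.arctan2(*(t1-t2)[[1,0]])))
print("lever from scene",[onz(a,*A(*p),172).round() for p in[(142,60),(203,30),(215,48),(152,76)]])
print(tri(a,A(296,105),b,B(535,85)))
from h import r
s=r.sense();print(s["tool_pos"],s["tcp_rot"])
```

```text
corners [[ 567.  -92.]
 [ 580. -158.]
 [ 533. -167.]
 [ 518. -103.]] centre [ 549.40575137 -129.90132337]
scene corners [[ 519. -103.]
 [ 533. -166.]
 [ 580. -157.]] mid L-R [ 549.52377131 -129.81980583] [np.float64(64.16481783085479), np.float64(47.875447465784006)]
lever top (array([ 549.06741661, -129.94451656,  175.65795222]), np.float64(0.001370500042731818))
mandrel [ 290.33625857 -183.62853822] [ 521.84759075 -137.72240985] 236.01879066918235 11.215633674388215
[ 552.23712467 -131.69650248]
[np.float64(12.70943044143703), np.float64(10.473854955274254)] [np.float64(-11.424011456577485), np.float64(-13.718218788255744)]
lever width [ 559.52880895 -129.69208452  172.        ] [ 539.93580639 -128.09240376  172.        ] 19.658197474178333 -4.6675903480188685
lever from scene [array([ 543., -121.,  172.]), array([ 564., -125.,  172.]), array([ 561., -133.,  172.]), array([ 540., -128.,  172.])]
(array([ 609.66837917, -116.85578244,  107.30072607]), np.float64(0.6564662323484444))
[185.57507935 570.07825703 249.34545783] [-1.79903940e+02 -6.15444182e-03  1.61965858e+02]
```

The bolt axis measures (549.4, -129.9) by three separate estimates. The holder's yaw is about 12° and the lever's width axis about -10°. The top of the lever is at 175 mm, so the bolt is nearly unscrewed, and all of this fits the sizes given. I'll approach over the bench with the grasp at yaw 80°.

>>> {"method": "servo_tool", "body": {"fingers": [0.05,0.05,0.05,0.05,0.05,0.05,0.05,0.05,0.05,0.05], "linear": [[-0.276,-0.089,-0.05],[-0.276,-0.089,-0.05],[-0.276,-0.089,-0.05],[-0.276,-0.089,-0.05],[-0.276,-0.089,-0.05],[-0.276,-0.089,-0.05],[-0.562,-0.554,0.01],[-0.562,-0.554,0.01],[-0.562,-0.554,0.01],[-0.562,-0.554,0.01]], "rotation": [[0,0,82],[0,0,82],[0,0,82],[0,0,82],[0,0,82],[0,0,82],[0,0,82],[0,0,82],[0,0,82],[0,0,82]], "force": 60}}

```text
time: 1.1
tool_pos: [467.1, 205.2, 277.7]
tcp_rot: [-180.0, 0.0, 79.6]
ft_force: [1.5, 0.3, -0.3]
finger_gap: 50.0
grip_force: 0.0
```

>>> {"method": "servo_tool", "body": {"fingers": [0.05,0.05,0.05,0.05,0.05,0.05,0.05,0.05,0.05,0.05], "linear": [[-0.316,0.139,0.03],[-0.316,0.139,0.03],[-0.316,0.139,0.03],[-0.316,0.139,0.03],[-0.316,0.139,0.03],[-0.316,0.139,0.03],[-0.316,0.139,0.03],[-0.316,0.139,0.03],[-0.316,0.139,0.03],[-0.316,0.139,0.03]], "rotation": [[0,0,0],[0,0,0],[0,0,0],[0,0,0],[0,0,0],[0,0,0],[0,0,0],[0,0,0],[0,0,0],[0,0,0]]}}

```text
time: 2.1
tool_pos: [548.8, -127.5, 248.2]
tcp_rot: [-180.0, -0.0, 80.0]
ft_force: [-0.5, 0.9, 0.6]
finger_gap: 49.9
grip_force: 0.0
```

>>> {"method": "servo_tool", "body": {"fingers": [0.05,0.05,0.05,0.05,0.05,0.05,0.05,0.05], "linear": [[-0.0023,0.001,0.03],[-0.0023,0.001,0.05],[-0.0023,0.001,0.06],[-0.0023,0.001,0.07],[-0.0023,0.001,0.08],[-0.0023,0.001,0.09],[-0.0023,0.001,0.093],[-0.0023,0.001,0.093]], "rotation": [[0,0,0],[0,0,0],[0,0,0],[0,0,0],[0,0,0],[0,0,0],[0,0,0],[0,0,0]]}}

```text
time: 2.9
tool_pos: [549.4, -130.5, 155.0]
tcp_rot: [-180.0, -0.0, 80.0]
ft_force: [-0.6, 0.5, -0.5]
finger_gap: 49.8
grip_force: 0.0
```

Run:
```python
from h import *
s=r.sense();print(s["tool_pos"],s["tcp_rot"],s["ft_force"],s["wrist_torque"])
a=snap("scene");b=snap("top")
f=lambda i,x,y:cv2.resize(np.ascontiguousarray(i["frame"][y:y+120,x:x+80,::-1]),None,fx=5,fy=5,interpolation=cv2.INTER_CUBIC)
cv2.imwrite("pics/z1.png",np.hstack([f(a,248,150),f(b,224,165)]))
```

```text
[ 549.40638556 -130.54534368  154.98655271] [-1.79954920e+02 -8.86358132e-03  7.99603933e+01] [-0.6424524   0.45251194 -0.47869217] [-0.00802168 -0.00526224 -0.02542969]
```

View pics/z1.png

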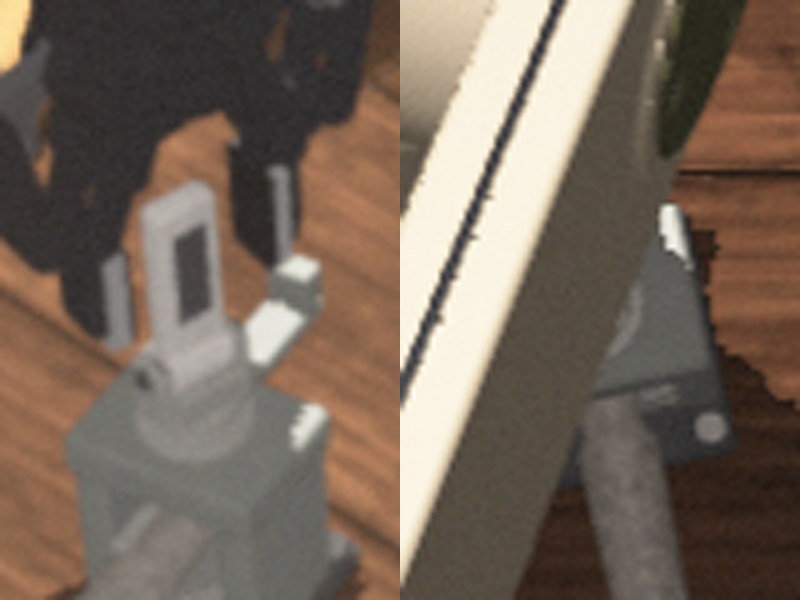

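The fingers straddle the upright lever (crop (180,270)), with the pads on either side of its width. I'll close the gripper now.

>>> {"method": "servo_tool", "body": {"fingers": [0.035,0.026,0.02,0.015,0.015,0.015,0.015], "linear": [[0,0,0],[0,0,0],[0,0,0],[0,0,0],[0,0,0],[0,0,0],[0,0,0]], "rotation": [[0,0,0],[0,0,0],[0,0,0],[0,0,0],[0,0,0],[0,0,0],[0,0,0]], "force": 50}}

```text
time: 3.7
tool_pos: [549.9, -130.8, 156.0]
tcp_rot: [180.0, 0.0, 80.0]
ft_force: [-1.4, -0.1, 5.0]
finger_gap: 21.1
grip_force: 48.7
```

```bash
python3 -c "
from h import *
s=r.sense();print(s['tool_pos'],s['tcp_rot'],s['ft_force'],s['wrist_torque'],s['finger_gap'],s['grip_force'])"
```

```text
[ 549.88613674 -130.79477923  155.95250424] [1.79956009e+02 1.22158883e-02 7.99614548e+01] [-1.42036852 -0.06988639  5.04240735] [0.05027084 0.23875198 0.07444364] 21.0735833627706 48.741976618766785
```

>>> {"method": "servo_tool", "body": {"fingers": [0.015,0.015,0.015,0.015,0.015,0.015,0.015,0.015,0.015,0.015], "linear": [[0,0,0.0004],[0,0,0.0008],[0,0,0.0012],[0,0,0.0016],[0,0,0.002],[0,0,0.0024],[0,0,0.0028],[0,0,0.0032],[0,0,0.0036],[0,0,0.0036]], "rotation": [[0,0,6],[0,0,12],[0,0,18],[0,0,24],[0,0,30],[0,0,36],[0,0,42],[0,0,48],[0,0,54],[0,0,54]]}}

```text
time: 4.7
tool_pos: [549.1, -130.0, 152.2]
tcp_rot: [-179.9, 0.0, 25.8]
ft_force: [-6.3, 2.8, 8.6]
finger_gap: 21.6
grip_force: 49.4
```

```bash
cat > s.py <<'E'
from h import *
s=r.sense()
for k in('time','tool_pos','tcp_rot','ft_force','wrist_torque','finger_gap','grip_force','joint_pos'):print(k,np.round(s[k],2))
E
python3 s.py
```

```text
time 4.7
tool_pos [ 549.08 -130.05  152.22]
tcp_rot [-1.7991e+02  4.0000e-02  2.5760e+01]
ft_force [-6.32  2.82  8.61]
wrist_torque [ 0.67  1.08 -0.15]
finger_gap 21.55
grip_force 49.39
joint_pos [-1.855e+01  5.920e+00  9.737e+01  3.000e-02  7.680e+01  4.568e+01]
```

>>> {"method": "servo_tool", "body": {"fingers": [0.015,0.015,0.015,0.015,0.015,0.015], "linear": [[0,0,0.0002],[0,0,0.0004],[0,0,0.0005],[0,0,0.0006],[0,0,0.0007],[0,0,0.0007]], "rotation": [[0,0,3],[0,0,6],[0,0,8],[0,0,10],[0,0,11],[0,0,11]]}}

```text
time: 5.3
tool_pos: [549.0, -129.8, 151.5]
tcp_rot: [-179.9, 0.1, 14.9]
ft_force: [-5.9, 2.6, 9.8]
finger_gap: 21.5
grip_force: 49.5
```

```bash
python3 s.py
```

```text
time 5.3
tool_pos [ 549.01 -129.85  151.48]
tcp_rot [-1.799e+02  7.000e-02  1.495e+01]
ft_force [-5.93  2.63  9.81]
wrist_torque [0.85 1.16 0.01]
finger_gap 21.52
grip_force 49.46
joint_pos [-1.854e+01  5.960e+00  9.742e+01  5.000e-02  7.674e+01  5.650e+01]
```

>>> {"method": "servo_tool", "body": {"fingers": [0.015,0.015,0.015], "linear": [[0,0,0.0001],[0,0,0.0002],[0,0,0.0002]], "rotation": [[0,0,2],[0,0,4],[0,0,4]]}}

```text
time: 5.6
tool_pos: [549.0, -129.7, 151.2]
tcp_rot: [-179.9, 0.1, 10.9]
ft_force: [-5.9, 4.9, 9.4]
finger_gap: 21.2
grip_force: 49.4
```

```bash
python3 s.py
```

```text
time 5.6
tool_pos [ 548.97 -129.74  151.23]
tcp_rot [-1.7989e+02  8.0000e-02  1.0910e+01]
ft_force [-5.93  4.9   9.43]
wrist_torque [ 0.89  1.15 -0.01]
finger_gap 21.21
grip_force 49.43
joint_pos [-1.854e+01  5.970e+00  9.743e+01  6.000e-02  7.672e+01  6.053e+01]
```

>>> {"method": "servo_tool", "body": {"fingers": [0.015,0.015,0.015], "linear": [[0,0,0.0001],[0,0,0.0001],[0,0,0.0001]], "rotation": [[0,0,2],[0,0,4],[0,0,4]]}}

```text
time: 5.9
tool_pos: [549.0, -129.6, 151.2]
tcp_rot: [-179.9, 0.1, 7.0]
ft_force: [-6.1, 4.8, 9.7]
finger_gap: 20.7
grip_force: 49.8
```

```bash
python3 s.py
```

```text
time 5.9
tool_pos [ 548.99 -129.65  151.17]
tcp_rot [-1.7991e+02  9.0000e-02  6.9800e+00]
ft_force [-6.06  4.81  9.67]
wrist_torque [0.89 1.25 0.86]
finger_gap 20.72
grip_force 49.75
joint_pos [-1.852e+01  5.970e+00  9.743e+01  5.000e-02  7.671e+01  6.449e+01]
```

The torque has jumped to 0.86 N m at yaw about 7–10°, where the stop was predicted, so the bolt is snug. I'll release and go straight up.

>>> {"method": "servo_tool", "body": {"fingers": [0.03,0.04,0.045,0.045,0.045,0.045,0.045,0.045], "linear": [[0,0,0],[0,0,0],[0,0,0],[0,0,-0.02],[0,0,-0.05],[0,0,-0.075],[-0.045,0,-0.075],[-0.07,0,-0.075]], "rotation": [[0,0,0],[0,0,0],[0,0,0],[0,0,0],[0,0,0],[0,0,0],[0,0,-3],[0,0,-5]]}}

```text
time: 6.7
tool_pos: [479.2, -139.5, 226.2]
tcp_rot: [180.0, 0.0, 12.1]
ft_force: [-0.5, -0.7, -0.2]
finger_gap: 45.2
grip_force: 0.0
```

```bash
python3 s.py
python3 - <<'E'
from h import *
a=snap("scene");b=snap("top")
import pickle
pickle.dump(a,open("a2.pkl","wb"))
f=lambda i,x,y:cv2.resize(np.ascontiguousarray(i["frame"][y:y+120,x:x+80,::-1]),None,fx=5,fy=5,interpolation=cv2.INTER_CUBIC)
cv2.imwrite("pics/z2.png",np.hstack([f(a,248,180),f(b,224,165)]))
E
```

```text
time 6.7
tool_pos [ 479.16 -139.51  226.2 ]
tcp_rot [179.97   0.    12.09]
ft_force [-0.54 -0.66 -0.24]
wrist_torque [ 0.01  0.01 -0.03]
finger_gap 45.2
grip_force 0.0
joint_pos [-2.2100e+01 -7.6500e+00  1.0289e+02 -3.0000e-02  8.4740e+01  5.5810e+01]
```

View pics/z2.png

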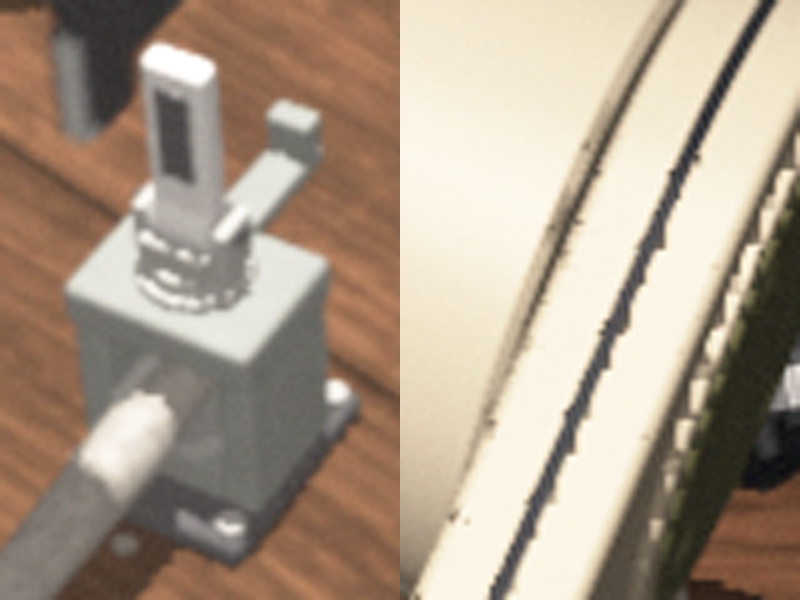

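The lever still stands upright and now faces along the holder, with its top edge at crop (145,72)–(212,88). I'll check its angle against the holder's front edge.

Run:
```python
from h import *
import pickle
a=pickle.load(open("a2.pkl","rb"))
c=np.degrees
A=lambda u,v:(248+u/5-.4,180+v/5-.4)
for p,q,z in[((145,74),(211,90),170),((148,46),(211,62),170),((68,290),(245,362),84)]:
    P,Q=onz(a,*A(*p),z),onz(a,*A(*q),z);d=Q-P;print(P,Q,np.linalg.norm(d),c(np.arctan2(d[1],d[0])))
# predicted lever top corners when snug, in crop pixels
for th in(5,12,20):
    x=np.array([np.cos(np.radians(th)),np.sin(np.radians(th)),0]);y=np.array([-x[1],x[0],0])
    o=np.array([549.4,-130,170])
    print(th,[((proj(a,o+5*i*x+11*j*y)-[248,180]+.4)*5).round() for i,j in((-1,1),(-1,-1),(1,-1),(1,1))])
g=cv2.cvtColor(a["frame"],cv2.COLOR_RGB2GRAY)[186:202,274:296];print(g)
```

```text
[ 540.68179206 -124.27512399  170.        ] [ 548.07085211 -143.72371788  170.        ] 20.804951642131496 -69.19682757046756
[ 550.0768261  -116.11556374  170.        ] [ 556.90845891 -135.15168034  170.        ] 20.22485951147012 -70.25808265621504
[ 519.23755207 -103.05283209   84.        ] [ 532.82219343 -165.76312923   84.        ] 64.16481783085479 -77.77713733766107
5 [array([140.,  62.]), array([199.,  91.]), array([220.,  72.]), array([162.,  44.])]
12 [array([139.,  65.]), array([203.,  90.]), array([221.,  70.]), array([158.,  45.])]
20 [array([139.,  70.]), array([208.,  87.]), array([222.,  65.]), array([153.,  48.])]
[[ 47  52  49  62  75 105 119 117 116 116 122 124 120 114 108 108 108 113
  115 116 120 120]
 [ 50  52  59  77 100 119 126 123 119 120 120 121 121 121 117 113 108 106
  109 113 115 118]
 [ 53  59  73 101 145 178 176 155 138 130 129 125 116 116 115 118 112 107
  104 106 110 115]
 [ 56  70  99 157 231 252 251 246 215 173 156 140 126 114 114 115 115 114
  110 109 106 111]
 [ 66  91 147 232 254 255 255 255 254 251 243 210 170 144 125 111 110 110
  114 114 115 1
[... 327 characters left out ...]
4 255 255 255 255 253 227 143
  119 111 112 107]
 [ 69  91 128 161 169 173 179 194 218 232 246 252 254 255 253 240 184 134
  116 118 117 111]
 [ 68  93 132 158 164 165 169 171 169 177 198 223 238 246 237 196 154 130
  113 111 113 116]
 [ 68  97 132 156 153 142 158 164 165 166 168 173 186 199 189 164 153 133
  108 108 106 113]
 [ 71 102 134 158 141 108 121 139 167 176 167 164 169 170 168 158 148 136
  113 109 108 107]
 [ 83 113 136 155 138  92  83  98 131 146 142 155 167 171 166 159 152 136
  114 110 106 109]
 [ 97 121 133 152 140  95  77  76  82  91 104 134 163 169 169 159 151 135
  114 110 107 108]
 [111 120 127 147 144 103  76  73  71  73  81 114 151 168 168 162 152 131
  109 103 104 103]]
```

The edge slope in the pixel values is about 0.38, against 0.39 predicted for a holder yaw of 12°, so the bolt is snug. Next I'll close the fingers and come down behind the lever.

>>> {"method": "servo_tool", "body": {"fingers": [0.0,0.0,0.0,0.0,0.0,0.0,0.0,0.0], "linear": [[0.01,0.0053,0],[0.02,0.0053,0],[0.03,0.0053,0],[0.035,0.0053,0.01],[0.035,0.0053,0.03],[0.035,0.0053,0.045],[0.035,0.0053,0.051],[0.035,0.0053,0.051]], "rotation": [[0,0,0],[0,0,0],[0,0,0],[0,0,0],[0,0,0],[0,0,0],[0,0,0],[0,0,0]], "force": 20}}

```text
time: 7.6
tool_pos: [514.6, -136.6, 173.1]
tcp_rot: [-179.9, 0.2, 12.0]
ft_force: [0.1, 0.1, 0.1]
finger_gap: 0.2
grip_force: 0.0
```

```bash
python3 s.py
```

```text
time 7.6
tool_pos [ 514.58 -136.59  173.08]
tcp_rot [-1.7991e+02  1.5000e-01  1.1970e+01]
ft_force [0.05 0.1  0.07]
wrist_torque [-0.02  0.02 -0.03]
finger_gap 0.21
grip_force 0.0
joint_pos [-2.0380e+01  4.0000e-02  1.0121e+02 -0.0000e+00  7.8930e+01  5.7650e+01]
```

>>> {"method": "servo_tool", "body": {"fingers": [0.0,0.0,0.0,0.0,0.0,0.0,0.0,0.0,0.0,0.0], "linear": [[0.019,0,0],[0.028,0,0],[0.036,0,0.001],[0.044,0,0.004],[0.051,0,0.008],[0.058,0,0.013],[0.0635,0,0.02],[0.068,0,0.027],[0.071,0,0.034],[0.071,0,0.034]], "rotation": [[0,0,0],[0,0,0],[0,0,0],[0,0,0],[0,0,0],[0,0,0],[0,0,0],[0,0,0],[0,0,0],[0,0,0]]}}

```text
time: 8.6
tool_pos: [584.3, -122.0, 139.0]
tcp_rot: [-179.9, 0.1, 12.0]
ft_force: [0.2, 0.2, 0.4]
finger_gap: 0.0
grip_force: 0.0
```

```bash
python3 s.py;  python3 - <<'E'
from h import *
a=snap("scene")
save(a,"z3.png",(238,160,358,300),4)
E
```

```text
time 8.6
tool_pos [ 584.3  -121.97  139.01]
tcp_rot [-1.7993e+02  1.2000e-01  1.1980e+01]
ft_force [0.19 0.24 0.43]
wrist_torque [-0.01  0.05  0.  ]
finger_gap 0.02
grip_force 0.0
joint_pos [-16.71  11.56  92.58   0.    76.01  61.31]
```

View pics/z3.png

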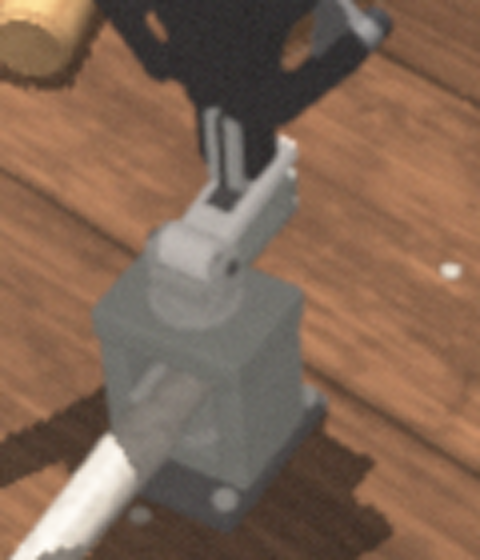

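The lever is most of the way over, with the fingertips on its back face at crop (225,190). Now I'll press it down to the stop.

>>> {"method": "servo_tool", "body": {"fingers": [0.0,0.0,0.0,0.0,0.0,0.0], "linear": [[0.001,0,0.002],[0.001,0,0.004],[0.001,0,0.006],[0.001,0,0.007],[0.001,0,0.008],[0.001,0,0.008]], "rotation": [[0,0,0],[0,0,0],[0,0,0],[0,0,0],[0,0,0],[0,0,0]]}}

```text
time: 9.25
tool_pos: [585.9, -122.2, 132.9]
tcp_rot: [180.0, -0.0, 12.0]
ft_force: [0.9, 0.2, 0.8]
finger_gap: -0.1
grip_force: 0.5
```

```bash
python3 s.py
```

```text
time 9.25
tool_pos [ 585.95 -122.16  132.86]
tcp_rot [ 1.7999e+02 -1.0000e-02  1.1960e+01]
ft_force [0.9  0.17 0.82]
wrist_torque [ 0.01 -0.11  0.03]
finger_gap -0.11
grip_force 0.48
joint_pos [-16.68  12.01  92.74  -0.    75.24  61.35]
```

>>> {"method": "servo_tool", "body": {"fingers": [0.0,0.0,0.0,0.0], "linear": [[0,0,0.001],[0,0,0.002],[0,0,0.0025],[0,0,0.0025]], "rotation": [[0,0,0],[0,0,0],[0,0,0],[0,0,0]]}}

```text
time: 9.65
tool_pos: [586.3, -122.2, 131.4]
tcp_rot: [180.0, -0.1, 12.0]
ft_force: [-1.4, 0.8, 8.0]
finger_gap: -0.0
grip_force: 3.7
```

```bash
python3 s.py
```

```text
time 9.65
tool_pos [ 586.35 -122.19  131.39]
tcp_rot [ 1.7997e+02 -6.0000e-02  1.1970e+01]
ft_force [-1.37  0.8   7.99]
wrist_torque [ 0.2   0.24 -0.01]
finger_gap -0.04
grip_force 3.66
joint_pos [-16.68  12.1   92.79   0.    75.04  61.36]
```

>>> {"method": "servo_tool", "body": {"fingers": [0.0,0.0,0.0,0.0,0.0,0.0,0.0,0.0,0.0,0.0], "linear": [[0,0,0.001],[0,0,0.0015],[0,0,0.0015],[0,0,0],[0,0,-0.02],[0,0,-0.06],[0,0,-0.11],[0,0.02,-0.14],[-0.02,0.07,-0.14],[-0.05,-0.1,-0.14]], "rotation": [[0,0,0],[0,0,0],[0,0,0],[0,0,0],[0,0,0],[0,0,0],[0,0,0],[0,0,0],[0,0,0],[0,0,0]]}}

```text
time: 10.65
tool_pos: [560.8, -158.6, 269.3]
tcp_rot: [179.7, 0.1, 11.0]
ft_force: [0.7, 2.3, -0.6]
finger_gap: 0.1
grip_force: 0.0
```

>>> {"method": "servo_tool", "body": {"fingers": [0.0,0.0,0.0,0.0,0.0,0.0,0.0,0.0], "linear": [[-0.1,-0.25,0],[-0.1,-0.25,0],[-0.1,-0.25,0],[-0.1,-0.25,0],[-0.1,-0.25,0],[-0.1,-0.25,0],[-0.1,-0.25,0],[-0.1,-0.25,0]], "rotation": [[0,0,0],[0,0,0],[0,0,0],[0,0,0],[0,0,0],[0,0,0],[0,0,0],[0,0,0]]}}

```text
time: 11.45
tool_pos: [412.6, 79.0, 270.3]
tcp_rot: [180.0, -0.0, 12.0]
ft_force: [0.1, -0.2, -0.5]
finger_gap: 0.2
grip_force: 0.0
```

Run:
```python
from h import *
a=snap("scene");b=snap("top")
f=lambda i,x,y:cv2.resize(np.ascontiguousarray(i["frame"][y:y+120,x:x+80,::-1]),None,fx=5,fy=5,interpolation=cv2.INTER_CUBIC)
cv2.imwrite("pics/z4.png",np.hstack([f(a,248,180),f(b,224,165)]))
cv2.imwrite("pics/s4.png",a["frame"][:,:,::-1])
```

```text
(no output)
```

View pics/z4.png

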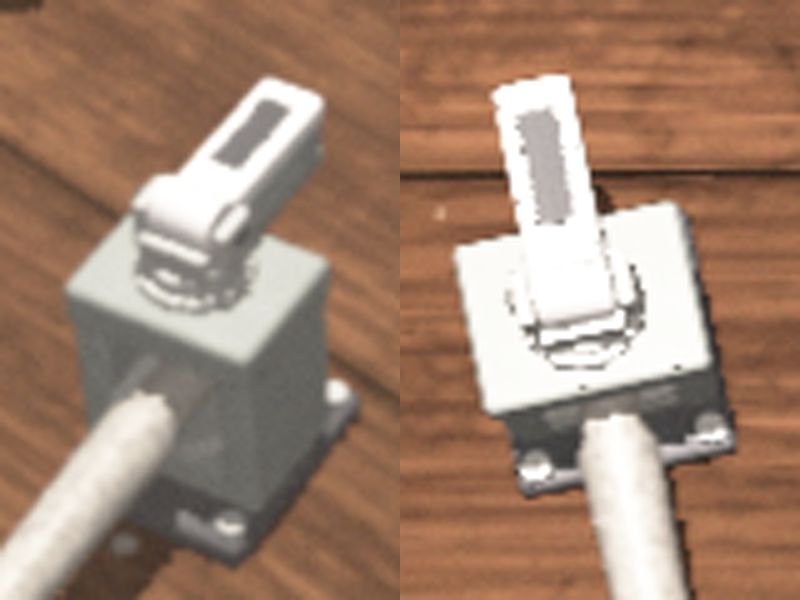

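View pics/s4.png

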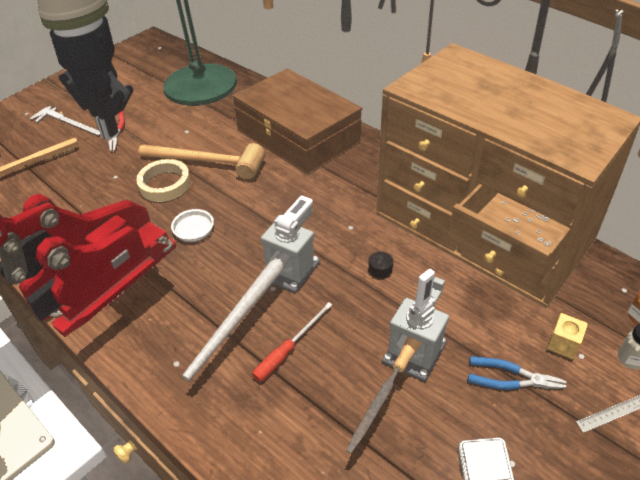

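The lever lies over its rest, in line with the holder: scene crop (265,78)–(325,98), top crop (495,92)–(570,75). The file holder's lever is still upright at (428,290). I'll check the height of the folded end before handing in.

Run:
```python
from h import *
import pickle
a,b=[pickle.load(open(n+"0.pkl","rb")) for n in("scene","top")]
A=lambda u,v:(248+u/5-.4,180+v/5-.4)
B=lambda u,v:(224+(u-400)/5-.4,165+v/5-.4)
P=tri(a,A(267,78),b,B(495,93));Q=tri(a,A(323,98),b,B(570,75))
G=tri(a,A(250,132),b,B(543,165)) # groove centre
print(P,Q,G); d=(P[0]+Q[0])[:2]/2-[549.4,-130];print(np.linalg.norm(d),np.degrees(np.arctan2(d[1],d[0])))
```

```text
(array([ 606.12086146, -106.85766957,  115.02613077]), np.float64(1.138575512889663)) (array([ 610.34482261, -127.94272555,  116.10244428]), np.float64(0.22869130835395302)) (array([ 584.51323222, -120.64546753,  115.15236152]), np.float64(0.22339479399426015))
60.16692050726496 12.088020137323344
```

```bash
python3 -c "
from bench import r
print(r.hand_in())"
```

```text
the job is handed in; nothing more can be done
None
```

The mandrel holder's bolt is turned clockwise to its stop and its lever is folded flat over the rest; the file holder's lever was not touched, and the job was handed in at about 11.5 s of the 48 s allowed (no verdict was returned).

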